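# Load the strip table into the strip reader and close the light hood

### The job

A test strip is waiting on its strip table, the dark grey slide-in plate lying on the flat box. Carry the table to the small strip reader, keeping it level so that the strip stays put, slide it nose first along the bed and under the fixed read bar until it is fully home against the stop inside, then swing the light hood down until it is fully shut over the table's grip. Leave the strip canister, the timer and the white-capped bottle where they stand.

Things in the scene. Friction and masses are not known exactly. Their poses are not given: they have to be found in the camera images.
- strip_table: Loose dark grey strip table (slide-in plate), 104 long (x) x 44 wide (y) x 10 mm thick, 80 g. Origin: centre of its underside; +x points to its nose, which goes in first (its last 10 mm narrow to 38 mm, z 1 to 8 mm); z up. A white test strip is clipped in the groove along its middle. Starts lying level on the flat box, underside 25 mm above the worktop, fin end roughly towards the robot.
- table_fin (a point): Middle of the strip table's upright fin grip, at x = -39, y = 0, z = 25 mm in the table's frame. The fin is 26 mm long (along x), 12 mm thick (along y) and rises from the plate's top at z = 10 to z = 40 mm, at the outer end of the plate.
- strip_reader_small: Fixed small white bench reader, 105 deep x 140 wide x about 125 mm high, sloping console on top. Origin: on the worktop under the middle of the slot mouth; +x points level into the slot, away from the operator; z up. Its front face (x = 0) reaches up to z = 105 mm; an steel bed, top at z = 12 mm, runs from x = -46 mm into the slot.
- slot_mouth (a point): Middle of the slot mouth, at x = -6, y = 0, z = 18.5 mm in the reader's frame. The slot is 47 mm wide and 13 mm high (z = 12 to 25 mm), under the fixed steel read bar (front face x = -6, z = 25 to 45 mm). On the bed before it two guide rails, 8 mm high, stand 47 mm apart and flare to about 53 mm apart at x = -46 mm.
- slot_stop (a point): Middle of the stop's face inside the slot, at bed height: x = 70, y = 0, z = 12 mm in the reader's frame. With its nose on the stop the strip table is fully home: its origin is at x = 18, y = 0, z = 12 mm, its outer end at x = -34 mm and its fin in front of the read bar.
- light_hood (a joint): Hinge of the dark grey light hood, rad: 0 = fully shut, hanging down over the table's outer end; grows as it swings up; 2.75 = open stop, tipped back over the reader. Axis along the reader's y at x = 0, z = 106 mm. Starts open at 2.6 to 2.73, resting by its own weight (80 g) beyond the balance point near 2.5; pushed well forward of that it sinks slowly by itself, with slight hinge friction.
- hood_lip (a point): Black finger lip (40 x 10 x 5 mm) on the outside of the hood's free edge; at x = -46, y = 0, z = 19 mm in the reader's frame when shut. Hood: 72 mm wide, 3 mm walls, top plate 41 mm deep at hinge height, front plate 91 mm high (outer face 41 mm, inner face 38 mm before the hinge), two sides, no back or bottom. A table more than 4 mm short of the stop keeps it from shutting.
- strip_box: Fixed flat milky-white box, 159 (x) x 73 (y) x 25 mm, that the strip table starts on; origin: centre of its underside.
- strip_canister: Loose white strip canister with a blue flip cap, 42 x 37 x 92 mm, standing; origin: centre of its underside. To be left alone.
- bench_timer: Loose white wedge-shaped bench timer, 56 x 62 x 46 mm; origin: centre of its underside. To be left alone.
- white_cap_bottle: Loose beige reagent bottle with a white cap, 48 mm across, 96 mm high; origin: centre of its underside. To be left alone.

How it is judged:
At the end, for the whole second after the job is handed in: The strip table lies at rest, level (within 6 degrees) and the right way round on the reader's bed under the read bar, nose within about 5 mm of the stop and within 4 mm of the slot's middle, and the light hood is shut to within 0.1 rad (x of strip_table in the frame of strip_reader_small between 0.0125 and 0.022 m and y of strip_table in the frame of strip_reader_small between -0.004 and 0.004 m and z of strip_table in the frame of strip_reader_small between 0.009 and 0.0155 m and angle between the x axis of strip_table and the x axis of strip_reader_small, either way round below 0.1 rad and angle between strip_table's own z axis and vertical below 0.1 rad and value of joint light_hood below 0.1 rad and linear speed of strip_table below 0.02 m/s); the robot touches nothing.
It fails at once if the strip table is tipped more than about 29 degrees from level, so that the strip could slide off (angle between strip_table's own z axis and vertical above 0.5 rad).
It fails at once if the strip canister is moved more than 30 mm (distance of strip_canister from where it was at the start of the episode above 0.03 m).
It fails at once if the timer is moved more than 30 mm (distance of bench_timer from where it was at the start of the episode above 0.03 m).
It fails at once if the white-capped bottle is moved more than 30 mm (distance of white_cap_bottle from where it was at the start of the episode above 0.03 m).
It also fails if it takes over 61 s, if anything falls off the work surface, if the arm or the gripper's body presses on something with over 40 N, if the wrist force passes 120 N, or if a joint passes its speed limit or range.

### The arm

A 7-joint arm with a two-finger parallel gripper is mounted at the origin on a cart in front of the work surface, level with it; the furniture and walls round the work are solid. World frame = base frame: x ahead of the robot, y to its left, z up, the work surface at z = 0. Lengths are in m, angles in rad, forces in N, time in s.
With the tool pointing down it reaches from about 0.4 to 0.85 m from the base axis. Payload 4.5 kg.
Tool frame: the origin (TCP) lies between the finger pads; the fingertips stand 25 mm ahead of it and the grasp point (between the pads) lies 6 mm ahead of it; z points along the fingers, y is the line along which they close (so a half turn about z gives the same grasp; the last joint's range is limited). The gripper opens to 85 mm and grips with 20 to 120 N. Pads are 22 mm wide; open, the fingers measure 114 mm over their backs; the gripper's body (76 mm by 85 mm) begins 54 mm behind the grasp point. The pads swing forward as they close: fully open they stand 13 mm farther back than shut.
Start: joints at [1.297, 0.689, -0.195, 1.565, 0.157, 0.902, -0.215], TCP at [0.189, -0.596, 0.256] pointing down, gripper open.
Joint ranges: [-3.01, 3.01], [-0.46, 2.08], [-1.47, 1.51], [0.13, 2.56], [-1, 4.14], [0.04, 2.09], [-2.66, 2.66]. Speed limits (rad/s): [2.57, 2.57, 3.14, 3.14, 3.14, 3.14, 3.14].

### API

Orientations are given as a 3x3 rotation matrix whose columns are the frame's x, y, z axes.
In Python, from cell import bot gives the robot as it stands.
- The arm moves only by the shell command python3 drive.py, which reads ROWS from standard input. ROWS is a JSON list that holds a single list of rows (three levels of brackets), with 1 to 5 rows, each of 7 numbers: the opening from 0.0 (shut) to 1.0 (fully open), then dx, dy, dz in units of 25 mm, then a rotation vector rx, ry, rz in units of 0.05 rad; each row is the pose to reach, as a shift and turn from the pose commanded when the command began, along the tool's axes at that moment; what a row does not reach only later rows make up. A row lasts 1/10 s, in which the tool goes at most 0.05 m and 0.15 rad, less where a joint would pass 70% of its speed; a pose out of reach is approached as far as the arm can. The fingers move at their own pace and stop on an object; the grip force is fixed at half the most. Time passes only in rows, so rows that do not move let the fingers close. It prints the time, the measured TCP pose, the force, the opening and the grip force at its end. Input that does not fit is refused with a message, and nothing moves.
- bot.get_obs(): the state, without advancing time (a new reading comes with each control period).
- bot.camera(name): name is "scene" or "top" or "wrist"; returns (picture, depth): 384x512x3 uint8, red, green, blue; 384x512 float32, m along the optical axis (not along the pixel's ray), 0 where there is no reading.
- bot.calibration(name): a dict with "vfov" (degrees; the focal length in pixels is half the picture's height over the tangent of half this angle, whatever the lens; pixels are square), "cx", "cy" (the principal point, pixels), "world_from_camera" (4x4, takes a point from camera to world coordinates); the wrist camera has in their place "hand_eye" (4x4, takes a point from camera to tool coordinates, whose origin is the TCP and whose axes are the flange's). Camera axes: x right, y up, looking along -z (the intrinsics and any distortion apply to the point x, -y, -z); pixel columns grow to the right and rows downward; lengths in m; the calibration is good to about 2 mm. A picture is of the moment at which its call begins: read the wrist's pose just before it. calibration takes no time and is no camera call.
- bot.finish_job(): hands the job in; it is judged then, once.
The state is a dict: "time_s": time; "joint_positions": joint angles; "qvel": joint speeds; "effort": joint torques, N m; "position": TCP position; "ee_rot": TCP orientation; "wrist_force": force on the tool from outside, world axes, zero at the start; "moment": the same for the moment, N m; "gripper_width": opening from 0.0 (shut) to 1.0 (fully open); "grip_force": force on a finger pad.
Only numpy, scipy, OpenCV 4.12 (cv2) and the standard library are available. Lean on these libraries where they do the work, as an engineer would, in place of code of your own. Each camera call takes 0.05 s, during which the arm holds its last target. There are 200 camera calls.

## Working session

There is one attempt and no reset: what is moved stays moved. The work goes in short steps, Python scripts to look and compute and a shell command to move; the robot and the scene stay as the last step left them, time stands still between calls to the robot, and variables do not carry over. Pictures are saved under pics/ and viewed, at most 10 in all, crops included, and the job is handed in when it is done.

```bash
ls; mkdir -p pics; cat > h.py <<'E'
import numpy as np,cv2
from cell import bot
def save(name,fn):
    o=bot.get_obs(); p,d=bot.camera(name); cv2.imwrite('pics/'+fn+'.png',p[:,:,::-1]); np.savez('pics/'+fn+'.npz',p=p,d=d,pos=o['position'],R=o['ee_rot']); return p,d
def load(fn):
    z=np.load('pics/'+fn+'.npz'); return z['p'],z['d'],z['pos'],z['R']
def T(name,pos=None,R=None):
    c=bot.calibration(name)
    if name!='wrist': return c,np.array(c['world_from_camera'])
    M=np.eye(4);M[:3,:3]=R;M[:3,3]=pos
    return c,M@np.array(c['hand_eye'])
def ray(name,u,v,pos=None,R=None):
    c,M=T(name,pos,R); f=192/np.tan(np.radians(c['vfov'])/2)
    d=np.array([(u-c['cx'])/f,-(v-c['cy'])/f,-1.]); return M[:3,3],M[:3,:3]@d
def onplane(name,u,v,z,pos=None,R=None):
    o,d=ray(name,u,v,pos,R); return o+d*(z-o[2])/d[2]
def cloud(name,d,pos=None,R=None):
    c,M=T(name,pos,R); f=192/np.tan(np.radians(c['vfov'])/2)
    v,u=np.mgrid[:384,:512]; P=np.stack([(u-c['cx'])/f*d,-(v-c['cy'])/f*d,-d],-1)
    return P@M[:3,:3].T+M[:3,3]
E
python3 - <<'E'
from h import *
o=bot.get_obs();print(o)
for n in('scene','top','wrist'):
    save(n,n+'0');print(n,bot.calibration(n))
a=[cv2.imread(f'pics/{n}0.png') for n in('scene','top')]
cv2.imwrite('pics/a.png',cv2.resize(np.vstack(a),(512,768))[:,:][:])
E
```

```text
cell.py
drive.py
pics
{'time_s': 0.0, 'joint_positions': array([ 1.29679565,  0.68999165, -0.19454173,  1.56634951,  0.15727966,
        0.90251312, -0.21508868]), 'qvel': array([ 5.88389369e-05, -2.58746271e-03, -8.12506294e-04, -3.85668088e-04,
        1.17210770e-04, -5.93317428e-04, -1.42278364e-04]), 'effort': array([-3.76799699e-04, -5.39610958e+01, -1.26709398e+00, -1.58548093e+01,
        9.03468230e-03,  9.41260048e-03, -1.90621108e-06]), 'position': array([ 0.18913924, -0.5950522 ,  0.25547847]), 'ee_rot': array([[ 9.52970276e-01,  3.03063048e-01, -6.65119919e-04],
       [ 3.03063760e-01, -9.52968678e-01,  1.74802881e-03],
       [-1.04075511e-04, -1.86739324e-03, -9.99998251e-01]]), 'wrist_force': array([0.19967009, 0.62609845, 0.38859186]), 'moment': array([0.03605491, 0.06550063, 0.02461407]), 'grip_force': 0.0, 'gripper_width': 0.9998425403345517}
scene {'vfov': 52.20874263295688, 'cx': 248.50344981299722, 'cy': 195.66378104007978, 'world_from_camera': array([[-0.85684422,  0.34763895, -0.38074289,  0.15577842],
       [-0.51555793, -0.57164972,  0.63829196,  0.6990538
[... 314 characters left out ...]
01],
       [-9.99997624e-01,  2.11187081e-03,  5.40930087e-04,
        -2.77879600e-02],
       [ 6.90304314e-04,  7.13834655e-02,  9.97448708e-01,
         1.48236053e+00],
       [ 0.00000000e+00,  0.00000000e+00,  0.00000000e+00,
         1.00000000e+00]])}
wrist {'vfov': 69.60111274813792, 'cx': 250.91715797340527, 'cy': 193.1065354212546, 'hand_eye': array([[-1.04218727e-03,  9.54996326e-01,  2.96615798e-01,
         7.52166830e-02],
       [ 9.99999407e-01,  9.02001989e-04,  6.09468783e-04,
        -4.02341737e-04],
       [ 3.14492409e-04,  2.96616257e-01, -9.54996700e-01,
        -1.18790228e-01],
       [ 0.00000000e+00,  0.00000000e+00,  0.00000000e+00,
         1.00000000e+00]])}
```

View pics/scene0.png

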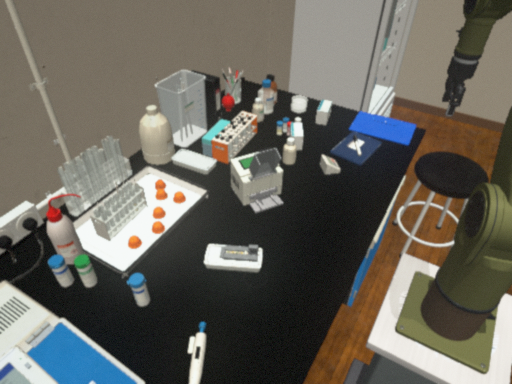

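View pics/top0.png

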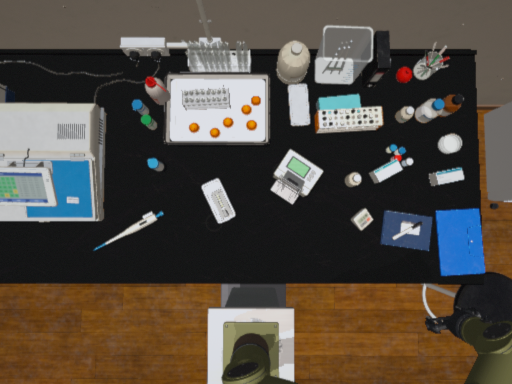

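The scene view shows the box and table at about (235,257), the reader at (257,180), the bottle at (289,150) and the timer at (330,163). In the top view the box is at (218,200), the reader at (297,176), the bottle at (353,180) and the timer at (362,218). I'll zoom in on these.

```bash
python3 - <<'E'
from h import *
p,d,_,_=load('top0');q,e,_,_=load('scene0')
a=cv2.resize(p[145:235,195:325],None,fx=6,fy=6,interpolation=cv2.INTER_CUBIC)[:300*2]
b=cv2.resize(q[140:280,195:300],None,fx=4,fy=4,interpolation=cv2.INTER_CUBIC)
a=cv2.resize(p[145:235,195:325],(520,360),interpolation=cv2.INTER_CUBIC)
b=cv2.resize(q[145:215,220:295],(280,261),interpolation=cv2.INTER_CUBIC)
b2=cv2.resize(q[235:280,195:275],(280,157),interpolation=cv2.INTER_CUBIC)
im=np.zeros((420,800,3),np.uint8); im[:360,:520]=a; im[:261,520:]=b; im[261:418,520:]=b2
cv2.imwrite('pics/zoom.png',im[:,:,::-1])
C=cloud('top',d); S=cloud('scene',e)
# components in height
m=(C[...,2]>0.012)&(C[...,0]>.25)&(C[...,0]<.75)&(abs(C[...,1])<.5)&(d>0)
n,l,s,c=cv2.connectedComponentsWithStats(m.astype(np.uint8))
for i in range(1,n):
    if s[i,4]>40:
        P=C[l==i]; print(c[i].round(),s[i,4],P.min(0).round(3),P.max(0).round(3),np.median(P,0).round(3))
E
```

```text
[296. 176.] 1500 [ 0.539 -0.25   0.012] [ 0.721 -0.076  0.21 ] [ 0.631 -0.156  0.118]
[155. 164.] 140 [0.66  0.332 0.013] [0.696 0.371 0.098] [0.675 0.345 0.089]
[380. 174.] 220 [ 0.615 -0.5    0.012] [ 0.681 -0.446  0.069] [ 0.645 -0.472  0.061]
[353. 179.] 173 [ 0.601 -0.397  0.015] [ 0.646 -0.353  0.102] [ 0.622 -0.369  0.069]
[218. 201.] 820 [0.464 0.058 0.012] [0.628 0.183 0.071] [0.545 0.121 0.027]
[362. 219.] 263 [ 0.439 -0.453  0.012] [ 0.517 -0.374  0.053] [ 0.48  -0.41   0.032]
[141. 224.] 331 [0.404 0.328 0.012] [0.508 0.5   0.034] [0.463 0.401 0.023]
[383. 237.] 47 [ 0.387 -0.5    0.012] [ 0.446 -0.482  0.022] [ 0.413 -0.493  0.015]
```

View pics/zoom.png

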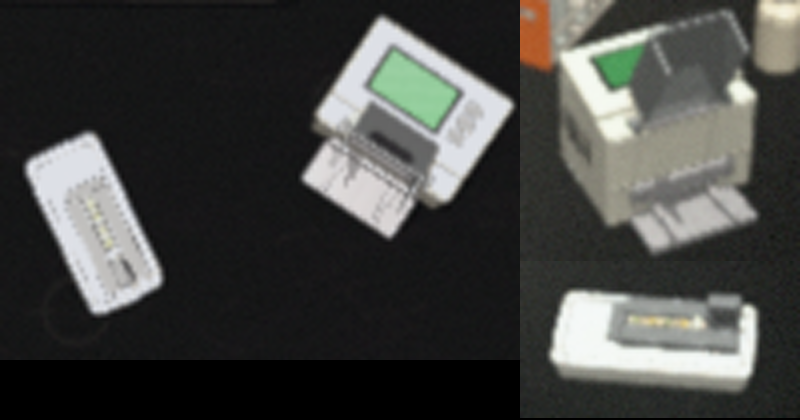

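The zoom shows the table on the box, with its fin at about (225,212) in top pixels and its nose pointing up and left. The reader's bed faces down and left at about (285,192), with the hood tipped back. Next I'll get rough poses.

```bash
python3 - <<'E'
from h import *
p,d,_,_=load('top0');C=cloud('top',d)
print('fin',onplane('top',225.5,212.5,.065))
V=p.max(2).astype(int)
m=(C[...,2]>.012)&(C[...,1]>.04)&(C[...,1]<.2)&(C[...,0]>.44)&(C[...,0]<.65)
def rect(P,z):
    r=cv2.minAreaRect(P.astype(np.float32)); b=cv2.boxPoints(r); return np.round(r[0],1),np.round(r[1],1),[onplane('top',u,v,z)[:2].round(4) for u,v in b]
mm=cv2.morphologyEx(m.astype(np.uint8),cv2.MORPH_OPEN,np.ones((3,3)))
v,u=np.nonzero(mm);print('box',rect(np.c_[u,v],.025))
g=cv2.erode(mm,np.ones((5,5)))&(V<175); v,u=np.nonzero(g); print('tab',rect(np.c_[u,v],.035),len(u))
# bed
k=(C[...,2]>.005)&(C[...,2]<.022)&(C[...,0]>.5)&(C[...,0]<.64)&(C[...,1]>-.22)&(C[...,1]<-.06)&(V>90)
n,l,s,c=cv2.connectedComponentsWithStats(k.astype(np.uint8)); i=1+s[1:,4].argmax(); v,u=np.nonzero(l==i);print('bed',rect(np.c_[u,v],.012),len(u))
# reader body pixels high
k=(C[...,2]>.095)&(C[...,2]<.135)&(C[...,0]>.5)&(C[...,0]<.75)&(C[...,1]>-.3)&(C[...,1]<-.04)
v,u=np.nonzero(k);print('body',rect(np.c_[u,v],.115),len(u))
E
```

```text
fin [0.50198182 0.09037468 0.065     ]
box (array([218.1, 200.7]), array([42.6, 19.6]), [array([0.6028, 0.1887]), array([0.634 , 0.1228]), array([0.4902, 0.0546]), array([0.4594, 0.1202])])
tab (array([221.5, 203.5]), array([27.5,  9.8]), [array([0.5735, 0.1465]), array([0.5893, 0.1139]), array([0.4978, 0.0694]), array([0.4822, 0.1019])]) 45
bed (array([283.9, 191.9]), array([26.9, 11.1]), [array([ 0.5911, -0.0705]), array([ 0.6261, -0.0937]), array([ 0.5699, -0.1778]), array([ 0.5351, -0.1545])]) 278
body (array([297.9, 172.4]), array([39.7, 30.8]), [array([ 0.6357, -0.0788]), array([ 0.7266, -0.1391]), array([ 0.6488, -0.2547]), array([ 0.5586, -0.1941])]) 1023
```
Box heading: (0.6028-.4594, .1887-.1202) = (.143,.0685): 25.5°. Table roughly 25.5°. Table center (0.5356,0.108). fin 39 behind: (.5004,.091). 

The manual's scale: shifts go in units of 25 mm and turns go in units of 0.05 rad. Converting my numbers, -0.14 m is -5.6, 0.128 m is 5.12, -0.75 rad is -15.

```bash
echo '[[[1,5.12,-5.6,0,0,0,-15],[1,5.12,-5.6,0,0,0,-15],[1,5.12,-5.6,0,0,0,-15],[1,5.12,-5.6,0,0,0,-15],[1,5.12,-5.6,0,0,0,-15]]]' | python3 drive.py
echo '[[[1,7.6,-0.6,0,0,0,-15],[1,7.6,-0.6,0,0,0,-15],[1,7.6,-0.6,0,0,0,-15],[1,7.6,-0.6,0,0,0,-15],[1,7.6,-0.6,0,0,0,-15]]]' | python3 drive.py
```

```text
time_s: 0.65
position: [0.2721, -0.4174, 0.2566]
ee_rot: [[0.477, 0.879, 0.001], [0.879, -0.477, 0.004], [0.003, -0.001, -1.0]]
wrist_force: [0.2, -1.3, 0.1]
gripper_width: 1.001
grip_force: 0.0
time_s: 1.15
position: [0.3522, -0.2449, 0.257]
ee_rot: [[-0.252, 0.968, 0.003], [0.968, 0.252, 0.002], [0.001, 0.003, -1.0]]
wrist_force: [-0.0, -0.6, 0.5]
gripper_width: 1.001
grip_force: 0.0
```

```bash
echo '[[[1,5.96,4.72,0,0,0,-15],[1,5.96,4.72,0,0,0,-15],[1,5.96,4.72,0,0,0,-15],[1,5.96,4.72,0,0,0,-15],[1,5.96,4.72,0,0,0,-15]]]' | python3 drive.py
echo '[[[1,1.14,7.52,0,0,0,-15],[1,1.14,7.52,0,0,0,-15],[1,1.14,7.52,0,0,0,-15],[1,1.14,7.52,0,0,0,-15],[1,1.14,7.52,0,0,0,-15]]]' | python3 drive.py
echo '[[[1,0,0,0,0,0,-3],[1,0,0,0,0,0,-5.6],[1,0,0,0,0,0,-5.6]]]' | python3 drive.py
python3 - <<'E'
from h import *
save('wrist','w1'); print(bot.get_obs()['joint_positions'].round(2))
E
```

```text
time_s: 1.65
position: [0.432, -0.0714, 0.2573]
ee_rot: [[-0.843, 0.538, 0.005], [0.538, 0.843, 0.004], [-0.002, 0.006, -1.0]]
wrist_force: [0.1, 0.1, 0.6]
gripper_width: 1.001
grip_force: 0.0
time_s: 2.15
position: [0.5103, 0.1018, 0.2572]
ee_rot: [[-0.984, -0.178, 0.003], [-0.178, 0.984, 0.007], [-0.004, 0.006, -1.0]]
wrist_force: [-0.3, 0.0, 0.3]
gripper_width: 1.003
grip_force: 0.0
time_s: 2.45
position: [0.5085, 0.0944, 0.2557]
ee_rot: [[-0.902, -0.432, -0.001], [-0.432, 0.902, 0.0], [0.001, 0.001, -1.0]]
wrist_force: [-0.8, -0.2, 1.3]
gripper_width: 1.002
grip_force: 0.0
[ 0.33  0.74 -1.05  1.86  0.76  1.01  0.96]
```

View pics/w1.png

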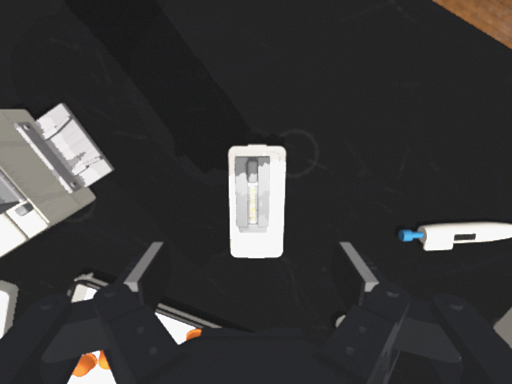

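The wrist view shows the box at (230–286, 146–258) and the grey table at about (236–271, 157–232), with its fin at about (252,170). The reader bed is at (70,160). Next I'll measure the table's edges.

```bash
python3 - <<'E'
from h import *
p,d,pos,R=load('w1'); V=p.max(2).astype(int)
print(V[150:240:6,228:290:3])
C=cloud('wrist',d,pos,R)
print((C[152:240:6,252,2]*1000).round())
print((C[168,228:290:4,2]*1000).round(),(C[215,228:290:4,2]*1000).round())
E
```

```text
[[ 88 241 240 238 239 240 240 241 241 241 242 242 242 242 242 242 240 243
  243 148  39]
 [175 237 229 160 162 160 162 159 155 146 145 137 140 131 234 241 241 232
  237 180  35]
 [132 238 218 149 148 151 106 128 136 133 132 150 180 150 240 247 247 246
  244 207  36]
 [ 98 238 190 149 149 149 102 140 150 145 209 234 235 235 248 247 247 247
  247 223  36]
 [ 99 240 229 149 222 234 144 139 230 205 210 232 233 234 248 247 247 247
  248 168  49]
 [104 248 242 228 230 232 221 205 223 217 206 231 232 233 248 247 247 247
  248 113  38]
 [101 248 247 227 229 231 230 239 246 216 209 231 232 232 248 247 247 247
  248  94  41]
 [ 89 248 245 211 222 230 230 230 247 238 210 230 216 216 248 247 247 247
  248  84  37]
 [ 70 248 248 207 212 213 215 199 245 225 191 213 214 214 248 247 247 247
  248  70  37]
 [ 61 249 248 207 210 212 213 215 248 225 186 228 213 212 248 247 247 247
  250  51  35]
 [ 40 250 248 205 208 208 209 213 247 225 180 210 210 210 248 247 247 247
  251  34  36]
 [ 37 250 248 205 207 207 209 211 242 232 186 225 218 207 248 247 247 247
  251  30  36]
 [ 30 250 249 199 204 203 208 213 248 237 202 223 224 223 248 247 247 247
  251  30  36]
 [ 27 250 247 248 202 202 202 215 222 222 222 222 222 248 247 247 247 247
  253  33  37]
 [ 28 251 247 247 248 248 248 248 248 248 248 248 248 247 247 247 247 247
  249  35  37]]
[25. 43. 66. 66. 65. 66. 32. 34. 34. 34. 32. 33. 34. 33. 23.]
[24. 26. 36. 36. 36. 66. 66. 65. 35. 37. 36. 25. 25. 25. 24.  1.] [ 0. 25. 35. 36. 35. 31. 34. 32. 35. 36. 35. 25. 24. 25.  1.  2.]
```

```bash
cat >> h.py <<'E'
def rect3(C,m):
    P=C[m][:,:2]; r=cv2.minAreaRect((P*1000).astype(np.float32)); b=cv2.boxPoints(r); e=[b[1]-b[0],b[2]-b[1]]; e=max(e,key=np.linalg.norm); a=np.degrees(np.arctan2(e[1],e[0]))
    return np.round(r[0],1),np.round(r[1],1),round(float(a),1),len(P)
E
python3 - <<'E'
from h import *
p,d,pos,R=load('w1'); V=p.max(2).astype(int)
C=cloud('wrist',d,pos,R)
w=np.zeros(d.shape,bool);w[140:265,222:295]=1
fin=w&(C[...,2]>.055);print('fin',rect3(C,fin),C[fin].mean(0))
print('plate',rect3(C,w&(C[...,2]>.0300)&(C[...,2]<.045)))
bx=w&(C[...,2]>.019)&(C[...,2]<.03);print('box',rect3(C,w&(C[...,2]>.019)))
g=cv2.morphologyEx((w&(V<238)&(C[...,2]>.02)).astype(np.uint8),cv2.MORPH_OPEN,np.ones((5,5)))
print('platecol',rect3(C,g>0))
E
```

```text
fin (array([477.4,  81.1]), array([83.1, 12.8]), 25.5, 282) [0.49602878 0.08997066 0.0954447 ]
plate (array([538.4, 110.8]), array([104.6,  44.2]), 25.9, 2316)
box (array([528.7, 112.4]), array([202.8,  73. ]), 25.6, 6077)
platecol (array([512.4,  98.4]), array([161.1,  46.4]), 25.6, 2440)
```

```bash
cat >> h.py <<'E'
from scipy.spatial.transform import Rotation as Ro
def goal(hdg,tilt):
    h=np.radians(hdg); t=np.array([np.cos(h),np.sin(h),0]); Z=np.array([0,0,1.])
    z=np.sin(tilt)*t-np.cos(tilt)*Z; x=-np.cos(tilt)*t-np.sin(tilt)*Z
    return np.c_[x,np.cross(z,x),z],t
def delta(P,G):
    o=bot.get_obs(); R=np.array(o['ee_rot']); return (R.T@(P-o['position'])).round(4),Ro.from_matrix(R.T@G).as_rotvec().round(4)
E
python3 - <<'E'
from h import *
G,t=goal(25.9,.52); c=np.array([.5384,.1108,.025])
g=c-.048*t+[0,0,.035]; P=g-.006*G[:,2]
print(P); print(delta(P+[0,0,.07],G))
E
```

```text
[0.49253939 0.08853129 0.06520692]
(array([0.0169, 0.0015, 0.1207]), array([-0.0018, -0.5207, -0.0088]))
```

Converted, 0.1207 m is 4.828, 0.0169 m is 0.676, -0.5207 rad is -10.414.

```bash
echo '[[[1,0.676,0.06,4.828,-0.036,-10.414,-0.176],[1,0.676,0.06,4.828,-0.036,-10.414,-0.176],[1,0.676,0.06,4.828,-0.036,-10.414,-0.176],[1,0.676,0.06,4.828,-0.036,-10.414,-0.176],[1,0.676,0.06,4.828,-0.036,-10.414,-0.176]]]' | python3 drive.py
python3 - <<'E'
from h import *
p,d=save('wrist','w2'); 
_,_,pos,R=load('w2');C=cloud('wrist',d,pos,R)
m=(C[...,2]>.05)&(C[...,2]<.075)&(abs(C[...,0]-.503)<.03)&(abs(C[...,1]-.094)<.03)
print('fin',rect3(C,m),C[m].mean(0))
m=(C[...,2]>.030)&(C[...,2]<.04)&(abs(C[...,0]-.538)<.07)&(abs(C[...,1]-.11)<.05)
print('plate',rect3(C,m))
G,t=goal(25.9,.52)
P=np.array([0.4925,0.0885,0.0652]);print(delta(P,G))
E
```

```text
time_s: 3.0
position: [0.5069, 0.0712, 0.1487]
ee_rot: [[-0.85, -0.402, 0.34], [-0.408, 0.911, 0.056], [-0.332, -0.091, -0.939]]
wrist_force: [-0.2, -1.2, -0.9]
gripper_width: 1.002
grip_force: 0.0
fin (array([502.4,  93.6]), array([25.7, 13.2]), 27.6, 650) [0.4994052  0.09158461 0.06309797]
plate (array([538. , 110.6]), array([105.1,  44.2]), 25.8, 3836)
(array([0.0281, 0.0277, 0.0734]), array([-0.0943, -0.1857,  0.006 ]))
```

View pics/w2.png

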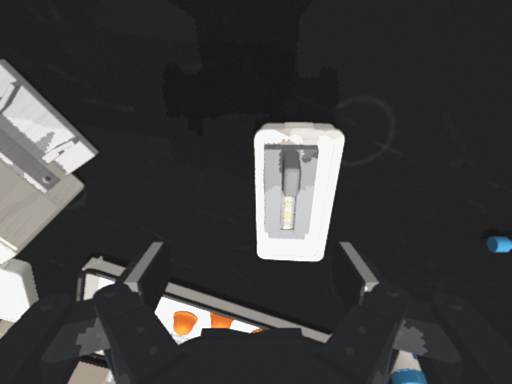

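The table measures the same as before, with the fin at (291,172). The arm has not reached the tilt I asked for, so I'll check the joints.

```bash
echo '[[[1,0,0,0,0,0,0],[1,0,0,0,0,-2,0]]]' | python3 drive.py; python3 - <<'E'
from h import *
print(bot.get_obs()['joint_positions'].round(3))
G,t=goal(25.9,.52)
P=np.array([0.4925,0.0885,0.1352]);print(delta(P,G))
E
```

```text
time_s: 3.25
position: [0.51, 0.072, 0.1504]
ee_rot: [[-0.815, -0.401, 0.42], [-0.401, 0.911, 0.091], [-0.419, -0.094, -0.903]]
wrist_force: [0.7, -0.9, -0.8]
gripper_width: 1.0
grip_force: 0.0
[ 0.31   0.856 -0.925  2.366  2.031  0.749 -0.22 ]
(array([0.014 , 0.0235, 0.0079]), array([-0.1014, -0.0875,  0.0097]))
```

```bash
echo '[[[1,0.56,0.94,0.316,-2.028,-1.75,0.194],[1,0.56,0.94,0.316,-2.028,-1.75,0.194],[1,0.56,0.94,0.316,-2.028,-1.75,0.194],[1,0.56,0.94,0.316,-2.028,-1.75,0.194]]]' | python3 drive.py; python3 - <<'E'
from h import *
print(bot.get_obs()['joint_positions'].round(3))
G,t=goal(25.9,.52)
P=np.array([0.4925,0.0885,0.1352]);print(delta(P,G),delta(P-[0,0,.07],G))
E
```

```text
time_s: 3.65
position: [0.4912, 0.0875, 0.1347]
ee_rot: [[-0.781, -0.439, 0.444], [-0.382, 0.899, 0.216], [-0.494, -0.001, -0.87]]
wrist_force: [0.1, -0.8, 0.2]
gripper_width: 0.999
grip_force: 0.0
[ 0.383  0.965 -1.018  2.462  2.255  0.84  -0.37 ]
(array([-0.0016,  0.0003,  0.0004]), array([-0.0002, -0.0035,  0.0026])) (array([0.0329, 0.0004, 0.0612]), array([-0.0002, -0.0035,  0.0026]))
```

Converted, 0.0612 m is 2.448, 0.0329 m is 1.316, -0.0035 rad is -0.07.

```bash
echo '[[[1,0.6,0,1.2,0,0,0],[1,1.316,0.008,2.448,0,-0.07,0.052],[1,1.316,0.008,2.448,0,-0.07,0.052],[1,1.316,0.008,2.448,0,-0.07,0.052]]]' | python3 drive.py; python3 - <<'E'
from h import *
print(bot.get_obs()['joint_positions'].round(3))
G,t=goal(25.9,.52)
P=np.array([0.4924,0.0885,0.0652]);print(delta(P,G))
E
```

```text
time_s: 4.05
position: [0.4909, 0.089, 0.0648]
ee_rot: [[-0.781, -0.439, 0.445], [-0.381, 0.898, 0.219], [-0.496, 0.002, -0.868]]
wrist_force: [0.1, 0.9, 0.2]
gripper_width: 1.004
grip_force: 0.0
[ 0.357  1.166 -0.981  2.476  2.399  1.014 -0.411]
(array([-0.0012, -0.0011,  0.0002]), array([ 0.0031, -0.0012,  0.0016]))
```

Close on the fin.

```bash
echo '[[[0.5,0,-0.04,0,0,0,0],[0,0,-0.04,0,0,0,0],[0,0,-0.04,0,0,0,0],[0,0,-0.04,0,0,0,0],[0,0,-0.04,0,0,0,0]]]' | python3 drive.py; echo '[[[0,0,0,0,0,0,0],[0,0,0,0,0,0,0],[0,0,0,0,0,0,0],[0,0,0,0,0,0,0]]]' | python3 drive.py
```

```text
time_s: 4.55
position: [0.4906, 0.0875, 0.0643]
ee_rot: [[-0.781, -0.439, 0.445], [-0.38, 0.898, 0.22], [-0.496, 0.003, -0.868]]
wrist_force: [-0.0, -0.3, -0.7]
gripper_width: 0.14
grip_force: 0.0
time_s: 4.95
position: [0.4905, 0.0875, 0.0645]
ee_rot: [[-0.78, -0.439, 0.445], [-0.38, 0.898, 0.22], [-0.497, 0.003, -0.868]]
wrist_force: [-1.6, -1.9, 6.2]
gripper_width: 0.128
grip_force: 59.3
```

Converted, -0.069 m is -2.76, -0.052 m is -2.08.

```bash
echo '[[[0,-0.6,0,-1.04,0,0,0],[0,-1.2,0,-2.08,0,0,0],[0,-1.6,0,-2.76,0,0,0],[0,-1.6,0,-2.76,0,0,0]]]' | python3 drive.py; python3 - <<'E'
from h import *
print(bot.get_obs()['joint_positions'].round(3))
for n in('w1','w2'):
    p,d,pos,R=load(n);C=cloud('wrist',d,pos,R)
    w=(C[...,0]>.5)&(C[...,0]<.68)&(C[...,1]>-.25)&(C[...,1]<-.03)&(d>0)
    hst=np.histogram(C[w][:,2],np.arange(0,.23,.006))[0]; print(hst)
    m=w&(C[...,2]>.007)&(C[...,2]<.0235); print('bed',rect3(C,m))
p,d,_,_=load('top0');C=cloud('top',d)
print(delta(np.array([.48,-.0,.13]),goal(-33.6,.52)[0]))
E
```

```text
time_s: 5.35
position: [0.4919, 0.0878, 0.146]
ee_rot: [[-0.779, -0.44, 0.448], [-0.38, 0.898, 0.22], [-0.499, 0.001, -0.867]]
wrist_force: [0.7, -0.1, -1.9]
gripper_width: 0.123
grip_force: 58.8
[ 0.392  0.935 -1.024  2.458  2.241  0.81  -0.363]
[11122   432  2521   494   224   365   400   734   377   442   420   417
   397   408   383   372   421   850   924   283    26    20    24    19
    10     0     0     0     0     0     0     0     0     0     0     0
     0     0]
bed (array([ 597.6, -119.6]), array([144.9,  80.7]), 39.0, 3397)
[14950   787  4120   701   332   510   521   686   420   440   411   385
   350   324   291   246   223   224     0     0     0     0     0     0
     0     0     0     0     0     0     0     0     0     0     0     0
     0     0]
bed (array([ 593.2, -120.2]), array([118.9,  60.5]), 56.2, 5490)
(array([ 0.0506, -0.0737, -0.0108]), array([0.5198, 0.0014, 0.9027]))
```

```bash
cat >> h.py <<'E'
def reader(C):
    w=(C[...,0]>.5)&(C[...,0]<.70)&(C[...,1]>-.25)&(C[...,1]<-.03)
    P=C[w&(C[...,2]>.055)&(C[...,2]<.095)]
    # front face: keep RANSAC-ish line
    for k in range(4):
        l=cv2.fitLine(P[:,:2].astype(np.float32),cv2.DIST_HUBER,0,.001,.001).ravel(); n=np.array([-l[1],l[0]]); r=(P[:,:2]-l[2:])@n; P=P[abs(r)<max(.002,.02/4**k)]
    n=n if n[0]>0 else -n; a=np.degrees(np.arctan2(n[1],n[0])); s=np.array([-n[1],n[0]]) # reader y
    print('hdg',a.round(2),'face n.p',(P[:,:2]@n).mean().round(4),'y range',np.percentile(P[:,:2]@s,[0.5,99.5]).round(4),len(P))
    x0=(P[:,:2]@n).mean(); X=C[...,:2]@n-x0; Y=C[...,:2]@s
    b=w&(X>-.07)&(X<-.005)&(C[...,2]>.008)&(C[...,2]<.0155)
    print('bed x',np.percentile(X[b],[.5,99.5]).round(4),'y',np.percentile(Y[b],[.5,99.5]).round(4),'z',np.median(C[...,2][b]).round(4))
    for x in(-.043,-.034,-.025,-.018,-.012):
        q=w&(abs(X-x)<.003)&(C[...,2]>.0175)&(C[...,2]<.023); y=np.sort(Y[q]); 
        if len(y)<4: continue
        j=np.split(y,np.nonzero(np.diff(y)>.004)[0]+1); print(x,[(v[0].round(4),v[-1].round(4),len(v)) for v in j])
    return n,s,x0
E
python3 - <<'E'
from h import *
for n in('w1','w2'):
    p,d,pos,R=load(n);reader(cloud('wrist',d,pos,R))
p,d,_,_=load('top0');reader(cloud('top',d))
p,d,_,_=load('scene0');reader(cloud('scene',d))
E
echo '[[[0,2,-2.96,-0.44,10.4,0.02,18.06],[0,2,-2.96,-0.44,10.4,0.02,18.06],[0,2,-2.96,-0.44,10.4,0.02,18.06],[0,2,-2.96,-0.44,10.4,0.02,18.06],[0,2,-2.96,-0.44,10.4,0.02,18.06]]]' | python3 drive.py
```

```text
hdg -33.81 face n.p 0.5772 y range [0.1696 0.2882] 2615
bed x [-0.0455 -0.0052] y [0.1711 0.2701] z 0.0131
-0.043 [(np.float64(0.1886), np.float64(0.1937), 22), (np.float64(0.2475), np.float64(0.2519), 19)]
-0.034 [(np.float64(0.1908), np.float64(0.1954), 22), (np.float64(0.2458), np.float64(0.2504), 19)]
-0.025 [(np.float64(0.1903), np.float64(0.1969), 27), (np.float64(0.2447), np.float64(0.2502), 19)]
-0.018 [(np.float64(0.1895), np.float64(0.1971), 31), (np.float64(0.2437), np.float64(0.2514), 26)]
-0.012 [(np.float64(0.1898), np.float64(0.1971), 35), (np.float64(0.2438), np.float64(0.2515), 29)]
hdg -34.14 face n.p 0.5752 y range [0.2399 0.292 ] 2258
bed x [-0.0458 -0.0053] y [0.1778 0.2726] z 0.0131
-0.043 [(np.float64(0.1918), np.float64(0.1969), 60), (np.float64(0.2499), np.float64(0.2546), 36)]
-0.034 [(np.float64(0.1932), np.float64(0.1981), 46), (np.float64(0.2487), np.float64(0.2533), 25)]
-0.025 [(np.float64(0.1935), np.float64(0.1995), 47), (np.float64(0.2468), np.float64(0.2541), 39)]
-0.018 [(np.float64(0.1973), np.float64(0.2001), 21), (np.float64(0.2471), np.float64(
[... 781 characters left out ...]
5), 2)]
hdg -34.01 face n.p 0.5772 y range [0.1556 0.2908] 285
bed x [-0.0477 -0.0056] y [0.1716 0.2712] z 0.0111
-0.043 [(np.float64(0.192), np.float64(0.1933), 2), (np.float64(0.2497), np.float64(0.2516), 2)]
-0.034 [(np.float64(0.1945), np.float64(0.196), 2), (np.float64(0.2482), np.float64(0.25), 2)]
-0.018 [(np.float64(0.1971), np.float64(0.1977), 2), (np.float64(0.2448), np.float64(0.2508), 3)]
-0.012 [(np.float64(0.1908), np.float64(0.1959), 4), (np.float64(0.245), np.float64(0.2506), 3)]
time_s: 5.85
position: [0.4785, -0.001, 0.1266]
ee_rot: [[-0.832, 0.297, 0.469], [0.258, 0.955, -0.147], [-0.492, -0.001, -0.871]]
wrist_force: [0.6, -0.1, -0.5]
gripper_width: 0.123
grip_force: 59.0
```

```bash
cat >> h.py <<'E'
HD=-33.85
O=None
def tcp_for(x,z,y=0,dg=-.048,tilt=.52):  # table origin x,y,z in reader frame -> TCP
    G,t=goal(HD,tilt); s=np.array([-t[1],t[0],0]); 
    return np.array([OX,OY,0])+(x+dg)*t+y*s+[0,0,z+.035]-.006*G[:,2],G
h=np.radians(HD); N=np.array([np.cos(h),np.sin(h)]); S=np.array([-N[1],N[0]])
OX,OY=.5772*N+.2205*S
E
python3 - <<'E'
from h import *
print(OX,OY); print(delta(*tcp_for(-.082,.05)))
E
```

```text
0.6021868824807671 -0.13838731360964726
(array([-0.0095, -0.0565,  0.0473]), array([ 0.1417, -0.0057,  0.252 ]))
```

Converted, -0.0565 m is -2.26, 0.0473 m is 1.892, 0.252 rad is 5.04.

```bash
echo '[[[0,-0.38,-1.2,1,1.4,-0.06,2.5],[0,-0.38,-2.26,1.892,2.834,-0.114,5.04],[0,-0.38,-2.26,1.892,2.834,-0.114,5.04],[0,-0.38,-2.26,1.892,2.834,-0.114,5.04],[0,-0.38,-2.26,1.892,2.834,-0.114,5.04]]]' | python3 drive.py
python3 - <<'E'
from h import *
p,d=save('wrist','w3');_,_,pos,R=load('w3')
print(bot.get_obs()['joint_positions'].round(3),delta(*tcp_for(-.082,.05)))
C=cloud('wrist',d,pos,R);reader(C)
X=(C[...,:2]-[OX,OY])@N;Y=(C[...,:2]-[OX,OY])@S
E
```

```text
time_s: 6.35
position: [0.493, -0.0627, 0.0915]
ee_rot: [[-0.724, 0.55, 0.417], [0.478, 0.835, -0.272], [-0.498, 0.002, -0.867]]
wrist_force: [-0.4, -0.2, -0.1]
gripper_width: 0.124
grip_force: 59.1
[ 0.378  1.092 -1.005  2.444  1.96   1.304 -1.116] (array([ 0.001 , -0.0022,  0.0012]), array([0.0066, 0.0013, 0.0066]))
hdg 49.28 face n.p 0.2901 y range [-0.547 -0.409] 402
bed x [-0.0694 -0.0386] y [-0.5561 -0.5049] z 0.0131
-0.043 [(np.float64(-0.5531), np.float64(-0.5512), 11)]
```

View pics/w3.png

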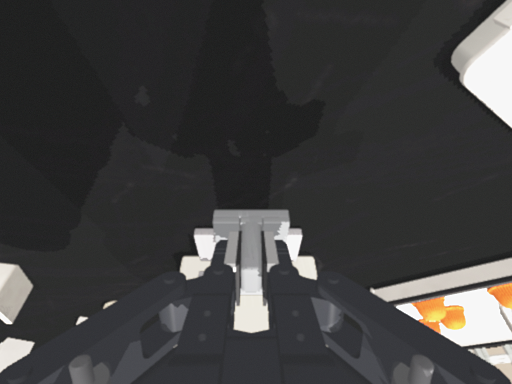

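The wrist view looks down on the held table, whose rear edge runs (214–289, 212). The corners of the bed show below it at (195,230) and (301,230). I'll measure the lateral offset from these.

```bash
python3 - <<'E'
from h import *
p,d,pos,R=load('w3');C=cloud('wrist',d,pos,R)
X=(C[...,:2]-[OX,OY])@N;Y=(C[...,:2]-[OX,OY])@S;Z=C[...,2]
w=np.zeros(d.shape,bool);w[205:262,180:320]=1
print(np.histogram(Z[w],np.arange(0,.11,.005)))
for lo,hi in((.008,.017),(.052,.066)):
    m=w&(Z>lo)&(Z<hi)
    print(lo,m.sum(),'X',np.percentile(X[m],[1,99]).round(4))
    for r in range(208,260,4):
        k=np.nonzero(m[r])[0]
        if len(k)>6: print(r,k[0],k[-1],'X',X[r,k[0]].round(4),X[r,k[-1]].round(4),'Y',Y[r,k[0]].round(4),Y[r,k[-1]].round(4),'Z',Z[r,k].mean().round(4))
E
```

```text
(array([2943,  214,  875,    9,   12,    0,    0,    0,    0,    0,  174,
        509, 1078,  187,  305,  412,  479,  413,  276,   54,    0]), array([0.   , 0.005, 0.01 , 0.015, 0.02 , 0.025, 0.03 , 0.035, 0.04 ,
       0.045, 0.05 , 0.055, 0.06 , 0.065, 0.07 , 0.075, 0.08 , 0.085,
       0.09 , 0.095, 0.1  , 0.105]))
0.008 981 X [-0.0464  0.0016]
232 194 300 X -0.0455 -0.0457 Y -0.0498 0.0483 Z 0.0089
236 194 301 X -0.0455 -0.0446 Y -0.0492 0.0489 Z 0.013
240 195 300 X -0.0388 -0.0386 Y -0.0493 0.0488 Z 0.0132
244 196 299 X -0.0319 -0.0316 Y -0.0493 0.0488 Z 0.0133
248 197 298 X -0.0245 -0.0242 Y -0.0494 0.0489 Z 0.0132
252 198 297 X -0.0177 -0.0176 Y -0.0492 0.0487 Z 0.0133
256 199 296 X -0.0106 -0.0086 Y -0.0491 0.0489 Z 0.0131
0.052 1792 X [-0.1327 -0.1146]
212 213 287 X -0.1309 -0.1324 Y -0.0202 0.023 Z 0.0551
216 213 288 X -0.1313 -0.1319 Y -0.0198 0.0234 Z 0.058
220 212 288 X -0.1309 -0.1314 Y -0.0202 0.0233 Z 0.061
224 212 288 X -0.1293 -0.1306 Y -0.0202 0.0231 Z 0.0631
228 213 288 X -0.1256 -0.1269 Y -0.02 0.0235 Z 0.0632
232 214 287 X -0.1218 -0.1229 Y -0.0197 0.0233 Z 0.0629
236 214 286 X -0.1169 -0.118 Y -0.0202 0.0233 Z 0.0628
240 215 286 X -0.1129 -0.1125 Y -0.0199 0.0239 Z 0.0626
```

```bash
echo '[[[0,0,-0.08,0,0.22,0,0.38],[0,0.656,-0.08,1.144,0.22,0,0.38],[0,0.656,-0.08,1.144,0.22,0,0.38],[0,0.656,-0.08,1.144,0.22,0,0.38]]]' | python3 drive.py
cat >> h.py <<'E'
def look(fn):
    p,d=save('wrist',fn);_,_,pos,R=load(fn)
    C=cloud('wrist',d,pos,R)
    X=(C[...,:2]-[OX,OY])@N;Y=(C[...,:2]-[OX,OY])@S;Z=C[...,2]
    w=np.zeros(d.shape,bool);w[195:290,150:350]=1
    b=w&(Z>.0095)&(Z<.0155)&(X>-.043)&(X<-.012)
    print('bed Y',np.percentile(Y[b],[.5,99.5]).round(4),np.median(Z[b]).round(4))
    r=w&(X<-.047)&(abs(Y)<.04)&(Z>.008)&(Z<.07)&(abs(Y)>.0075)
    zt=np.median(Z[r&(Z>np.percentile(Z[r],60))]); print('plate top z',zt.round(4))
    t=r&(Z>zt-.003)&(Z<zt+.003); print('rect',rect3(np.stack([X,Y,Z],-1),t))
    for x0 in np.percentile(X[t],[10,40,70,95]):
        q=t&(abs(X-x0)<.002); print('  at',x0.round(4),'Y',Y[q].min().round(4),Y[q].max().round(4))
    for y0 in(-.017,-.01,.01,.017):
        q=t&(abs(Y-y0)<.002); print('  y',y0,'rear X',X[q].min().round(4) if q.any() else None)
    print(bot.get_obs()['wrist_force'].round(1))
E
python3 -c "
from h import *
look('w4')"
```

```text
time_s: 6.8
position: [0.4919, -0.0648, 0.0587]
ee_rot: [[-0.713, 0.569, 0.41], [0.494, 0.822, -0.282], [-0.498, 0.001, -0.867]]
wrist_force: [0.9, 0.4, -0.5]
gripper_width: 0.125
grip_force: 59.0
bed Y [-0.0499  0.0488] 0.0131
plate top z 0.0586
rect (array([-142.6,   -0.5]), array([37.8,  8.6]), 89.1, 343)
  at -0.1458 Y -0.0123 0.0115
  at -0.1434 Y -0.0193 0.0177
  at -0.1404 Y -0.0194 0.0184
  at -0.1388 Y -0.0194 0.0184
  y -0.017 rear X -0.1424
  y -0.01 rear X -0.147
  y 0.01 rear X -0.1467
  y 0.017 rear X -0.1423
[0.1 0.1 0.2]
```

```bash
sed -i 's/zt=np.median.*$/zt=ZT; print("z",np.median(Z[r\&(abs(Z-ZT)<.004)]).round(4))/; s/def look(fn)/def look(fn,ZT)/; s/p,d=save(.wrist.,fn);_,_,pos,R=load(fn)/import os\n    os.path.exists("pics\/"+fn+".npz") or save("wrist",fn)\n    p,d,pos,R=load(fn)/' h.py; python3 -c "
from h import *
look('w4',.030)"
```

```text
bed Y [-0.0499  0.0488] 0.0131
z 0.0299
rect (array([-89.9,  -1.3]), array([44. , 85.6]), -0.7, 888)
  at -0.1317 Y -0.0227 0.0211
  at -0.1291 Y -0.0227 0.0211
  at -0.1236 Y -0.0229 0.0211
  at -0.1158 Y -0.023 0.0206
  y -0.017 rear X -0.1329
  y -0.01 rear X -0.1324
  y 0.01 rear X -0.1325
  y 0.017 rear X -0.1325
[0.1 0.1 0.2]
```

The manual's scale: shifts go in units of 25 mm and turns go in units of 0.05 rad. Converting my numbers, 0.0052 m is 0.208, 0.003 m is 0.12, -0.0087 rad is -0.174.

```bash
echo '[[[0,0.12,0.024,0.208,-0.1,0,-0.174],[0,0.12,0.024,0.208,-0.1,0,-0.174],[0,-0.228,0.024,0.408,-0.1,0,-0.174],[0,-0.572,0.024,0.604,-0.1,0,-0.174],[0,-0.572,0.024,0.604,-0.1,0,-0.174]]]' | python3 drive.py
python3 -c "
from h import *
look('w5',.024)"
```

```text
time_s: 7.35
position: [0.5099, -0.0771, 0.0535]
ee_rot: [[-0.715, 0.564, 0.414], [0.489, 0.826, -0.281], [-0.501, 0.002, -0.866]]
wrist_force: [0.3, -0.3, -0.4]
gripper_width: 0.124
grip_force: 59.0
bed Y [-0.0498  0.0492] 0.0131
z 0.0247
rect (array([-100.2,   -0.9]), array([44.2, 21.9]), 90.0, 932)
  at -0.1099 Y -0.0229 0.0211
  at -0.1077 Y -0.0229 0.0211
  at -0.102 Y -0.0228 0.0212
  at -0.094 Y -0.023 0.0207
  y -0.017 rear X -0.111
  y -0.01 rear X -0.111
  y 0.01 rear X -0.1104
  y 0.017 rear X -0.1111
[-1.3  0.3  0.1]
```

Converted, -0.0347 m is -1.388, 0.0199 m is 0.796.

```bash
echo '[[[0,-0.348,0.02,0.2,0,0,0],[0,-0.692,0.02,0.396,0,0,0],[0,-1.04,0.02,0.596,0,0,0],[0,-1.388,0.02,0.796,0,0,0]]]' | python3 drive.py
echo '[[[0,-0.348,0,0.2,0,0,0],[0,-0.692,0,0.396,0,0,0],[0,-0.868,0,0.496,0,0,0]]]' | python3 drive.py
python3 -c "
from h import *
look('w6',.024)"
```

```text
time_s: 7.8
position: [0.5422, -0.0978, 0.0529]
ee_rot: [[-0.718, 0.561, 0.413], [0.487, 0.828, -0.278], [-0.498, 0.002, -0.867]]
wrist_force: [-0.4, 0.4, -0.9]
gripper_width: 0.116
grip_force: 59.0
time_s: 8.1
position: [0.5632, -0.1123, 0.053]
ee_rot: [[-0.717, 0.562, 0.413], [0.488, 0.827, -0.279], [-0.499, 0.002, -0.867]]
wrist_force: [0.5, 0.3, -1.2]
gripper_width: 0.126
grip_force: 59.0
bed Y [-0.0498  0.0491] 0.0132
z 0.0212
rect (array([-47.4,  -7.5]), array([47.8,  0.8]), 90.0, 8)
  at -0.0475 Y -0.0314 0.0164
  at -0.0471 Y -0.0314 0.0164
  at -0.047 Y -0.0314 0.0164
  at -0.047 Y -0.0314 0.0164
  y -0.017 rear X -0.0471
  y -0.01 rear X None
  y 0.01 rear X None
  y 0.017 rear X -0.0472
[ 0.5 -0.8 -1.5]
```

Converted, -0.0087 m is -0.348, 0.005 m is 0.2.

```bash
echo '[[[0,-0.172,0,0.1,0,0,0],[0,-0.348,0,0.2,0,0,0],[0,-0.348,0,0.2,0,0,0]]]' | python3 drive.py
echo '[[[0,-0.036,0,0.02,0,0,0],[0,-0.068,0,0.04,0,0,0]]]' | python3 drive.py
python3 -c "
from h import *
p,d=save('wrist','w7');_,_,pos,R=load('w7');C=cloud('wrist',d,pos,R)
X=(C[...,:2]-[OX,OY])@N;Y=(C[...,:2]-[OX,OY])@S;Z=C[...,2]
for a,b in((-.021,-.010),(.010,.021)):
  q=(Y>a)&(Y<b)&(Z>.0195)&(Z<.0265)&(X<-.01)&(X>-.06); print(X[q].min() if q.any() else 0,np.percentile(X[q],[1,5,20]),np.median(Z[q]))
"
```

```text
time_s: 8.45
position: [0.5717, -0.1181, 0.0529]
ee_rot: [[-0.716, 0.562, 0.413], [0.488, 0.827, -0.279], [-0.499, 0.002, -0.867]]
wrist_force: [0.1, -0.0, -1.6]
gripper_width: 0.123
grip_force: 59.0
time_s: 8.65
position: [0.5728, -0.1187, 0.0527]
ee_rot: [[-0.717, 0.561, 0.413], [0.487, 0.828, -0.278], [-0.498, 0.002, -0.867]]
wrist_force: [0.2, -0.1, -1.6]
gripper_width: 0.124
grip_force: 59.0
-0.03541359958564079 [-0.03521466 -0.03493601 -0.03429717] 0.023862650557352726
-0.035369159122727506 [-0.03517585 -0.03475658 -0.03412834] 0.02387829520542991
```

```bash
echo '[[[0,-0.052,0,0.028,0,0,0],[0,-0.052,0,0.028,0,0,0]]]' | python3 drive.py; echo '[[[0,-0.036,0,0.02,0,0,0],[0,-0.036,0,0.02,0,0,0]]]' | python3 drive.py; echo '[[[0,-0.036,0,0.02,0,0,0],[0,-0.036,0,0.02,0,0,0]]]' | python3 drive.py
```

```text
time_s: 8.9
position: [0.5734, -0.1191, 0.0525]
ee_rot: [[-0.718, 0.561, 0.412], [0.487, 0.828, -0.277], [-0.497, 0.002, -0.868]]
wrist_force: [-3.4, 1.2, -1.2]
gripper_width: 0.128
grip_force: 59.3
time_s: 9.1
position: [0.5734, -0.1192, 0.0523]
ee_rot: [[-0.719, 0.56, 0.411], [0.487, 0.828, -0.276], [-0.495, 0.001, -0.869]]
wrist_force: [-6.9, 3.4, 2.3]
gripper_width: 0.123
grip_force: 60.0
time_s: 9.3
position: [0.5735, -0.1193, 0.0521]
ee_rot: [[-0.721, 0.559, 0.41], [0.487, 0.829, -0.275], [-0.494, 0.001, -0.87]]
wrist_force: [-8.2, 3.8, 2.0]
gripper_width: 0.123
grip_force: 60.0
```

Converted, 0.0017 m is 0.068, -0.001 m is -0.04.

```bash
echo '[[[0.45,0.068,0,-0.04,0,0,0],[0.45,0.068,0,-0.04,0,0,0],[0.45,0.068,0,-0.04,0,0,0],[0.45,0.068,0,-0.04,0,0,0]]]' | python3 drive.py; echo '[[[0.45,0,0,-0.8,0,0,0],[0.45,0,0,-2,0,0,0],[0.45,0,0,-4,0,0,0],[0.45,0,0,-4.8,0,0,0],[0.45,0,0,-4.8,0,0,0]]]' | python3 drive.py
python3 -c "
from h import *
p,d=save('wrist','w8');_,_,pos,R=load('w8');C=cloud('wrist',d,pos,R)
X=(C[...,:2]-[OX,OY])@N;Y=(C[...,:2]-[OX,OY])@S;Z=C[...,2]
for a,b in((-.021,-.010),(.010,.021)):
  q=(Y>a)&(Y<b)&(Z>.0195)&(Z<.0265)&(X<-.01)&(X>-.06); print(np.percentile(X[q],[0,5]) if q.any() else 0,np.median(Z[q]))
q=(abs(Y)<.03)&(Z>.04)&(Z<.06)&(X<-.008)&(X>-.06);print('fin',rect3(np.stack([X,Y,Z],-1),q))
p,d=save('scene','s1')
C=cloud('scene',d);X=(C[...,:2]-[OX,OY])@N;Y=(C[...,:2]-[OX,OY])@S;Z=C[...,2]
q=(abs(Y)<.03)&(Z>.13)&(X>-.08)&(X<.08)&(Z<.25)
print(np.c_[X[q],Z[q]][np.argsort(Z[q])][::12].round(3).tolist())
G,t=goal(HD,0); print(delta(np.array([OX-.09*N[0],OY-.09*N[1],.29]),G))
"
```

```text
time_s: 9.7
position: [0.5748, -0.12, 0.053]
ee_rot: [[-0.716, 0.562, 0.414], [0.488, 0.827, -0.279], [-0.499, 0.002, -0.866]]
wrist_force: [-0.5, -0.1, -0.1]
gripper_width: 0.45
grip_force: 0.0
time_s: 10.2
position: [0.5254, -0.085, 0.1597]
ee_rot: [[-0.716, 0.559, 0.418], [0.485, 0.829, -0.278], [-0.502, 0.004, -0.865]]
wrist_force: [0.2, -0.3, -0.8]
gripper_width: 0.446
grip_force: 0.0
[-0.03474792 -0.03384455] 0.023214204736336536
[-0.03488355 -0.03389429] 0.02322857321457733
fin (array([-21.5,  -0.7]), array([12.7, 26.7]), -1.0, 356)
[[0.032, 0.131], [0.024, 0.141], [0.022, 0.149], [0.02, 0.155], [0.015, 0.163], [0.013, 0.168], [0.008, 0.174], [0.006, 0.18], [0.003, 0.185], [0.001, 0.19], [-0.0, 0.194], [-0.002, 0.198], [0.004, 0.202], [-0.004, 0.204], [0.002, 0.205], [-0.005, 0.206], [-0.0, 0.208]]
(array([-0.0687,  0.0002, -0.1138]), array([-1.000e-04,  5.233e-01, -6.400e-03]))
```

Converted, -0.1138 m is -4.552, -0.0687 m is -2.748, 0.52 rad is 10.4.

```bash
echo '[[[0,-2.748,0,-4.552,0,10.4,-0.12],[0,-2.748,0,-4.552,0,10.4,-0.12],[0,-2.748,0,-4.552,0,10.4,-0.12],[0,-2.748,0,-4.552,0,10.4,-0.12],[0,-2.748,0,-4.552,0,10.4,-0.12]]]' | python3 drive.py
python3 -c "
from h import *
print(bot.get_obs()['joint_positions'].round(2))
G,t=goal(HD,0); P=lambda x,z:np.array([OX+x*N[0],OY+x*N[1],z])
print(delta(P(-.09,.29),G),delta(P(.055,.29),G))"
```

```text
time_s: 10.8
position: [0.5265, -0.0881, 0.2901]
ee_rot: [[-0.829, 0.558, 0.028], [0.558, 0.83, -0.031], [-0.041, -0.01, -0.999]]
wrist_force: [0.2, 0.1, -1.6]
gripper_width: -0.002
grip_force: 0.0
[ 0.72  0.75 -1.18  1.8   0.81  1.14  0.23]
(array([-0.0008,  0.0004,  0.0001]), array([-0.0101,  0.0406, -0.0014])) (array([-0.1457,  0.0006,  0.006 ]), array([-0.0101,  0.0406, -0.0014]))
```

Converted, -0.1457 m is -5.828, -0.1 m is -4, 0.04 rad is 0.8.

```bash
echo '[[[0,-2,0.024,0.08,-0.2,0.8,0],[0,-4,0.024,0.16,-0.2,0.8,0],[0,-5.828,0.024,0.24,-0.2,0.8,0],[0,-5.828,0.024,0.24,-0.2,0.8,0],[0,-5.828,0.024,0.24,-0.2,0.8,0]]]' | python3 drive.py
echo '[[[0,0,0,1.6,0,0,0],[0,0,0,3.2,0,0,0],[0,0,0,3.6,0,0,0],[0,0,0,3.6,0,0,0]]]' | python3 drive.py
python3 -c "
from h import *
o=bot.get_obs();d=np.array(o['position'])-[OX,OY,0];print(d[:2]@N,d[:2]@S,d[2])"
```

```text
time_s: 11.3
position: [0.6479, -0.1706, 0.2873]
ee_rot: [[-0.827, 0.562, 0.001], [0.562, 0.827, -0.003], [-0.003, -0.002, -1.0]]
wrist_force: [-0.2, 0.9, -1.0]
gripper_width: 0.002
grip_force: 0.0
time_s: 11.7
position: [0.6469, -0.1696, 0.1983]
ee_rot: [[-0.829, 0.559, 0.0], [0.559, 0.829, -0.004], [-0.003, -0.003, -1.0]]
wrist_force: [-0.2, -0.4, 1.0]
gripper_width: 0.001
grip_force: 0.0
0.054456094232558074 -0.001008019920433912 0.19834498595887715
```

```bash
echo '[[[0,0.6,0,0,0,0,0],[0,1.2,0,0,0,0,0],[0,1.6,0,0,0,0,0],[0,2,0,0,0,0,0],[0,2.4,0,0,0,0,0]]]' | python3 drive.py
echo '[[[0,0.4,0,0,0,0,0],[0,0.8,0,0,0,0,0],[0,1.2,0,0,0,0,0],[0,1.6,0,0,0,0,0],[0,2,0,0,0,0,0]]]' | python3 drive.py
cat >> h.py <<'E'
def hood(fn):
    p,d=save('scene',fn)
    C=cloud('scene',d);X=(C[...,:2]-[OX,OY])@N;Y=(C[...,:2]-[OX,OY])@S;Z=C[...,2]
    q=(abs(Y)<.045)&(Z>.02)&(X>-.15)&(X<.05)&(Z<.25)
    print(np.c_[X[q],Y[q],Z[q]][np.argsort(Z[q])][::40].round(3).tolist())
    cv2.imwrite('pics/'+fn+'z.png',cv2.resize(p[100:230,190:330,::-1],None,fx=4,fy=4,interpolation=cv2.INTER_CUBIC))
E
python3 -c "
from h import *
hood('s2')"
```

```text
time_s: 12.2
position: [0.5995, -0.1353, 0.2023]
ee_rot: [[-0.829, 0.56, 0.009], [0.56, 0.829, -0.004], [-0.01, 0.001, -1.0]]
wrist_force: [0.3, 0.3, 0.1]
gripper_width: -0.002
grip_force: 0.1
time_s: 12.7
position: [0.5566, -0.1077, 0.1994]
ee_rot: [[-0.829, 0.56, 0.005], [0.56, 0.829, -0.004], [-0.006, -0.001, -1.0]]
wrist_force: [1.5, -0.8, 1.0]
gripper_width: -0.004
grip_force: 0.0
[[-0.015, -0.02, 0.02], [-0.021, 0.019, 0.023], [-0.016, 0.003, 0.03], [-0.004, 0.037, 0.038], [-0.003, 0.018, 0.042], [0.002, -0.02, 0.046], [0.0, -0.001, 0.05], [0.001, 0.027, 0.055], [0.003, 0.016, 0.062], [-0.002, -0.028, 0.071], [0.002, 0.038, 0.079], [0.002, 0.031, 0.089], [0.024, 0.027, 0.103], [0.032, 0.034, 0.112], [0.047, 0.006, 0.116], [-0.071, 0.034, 0.126], [0.003, 0.034, 0.133], [-0.085, -0.034, 0.14], [0.008, -0.002, 0.145], [0.0, -0.008, 0.148], [-0.019, -0.005, 0.151], [-0.079, 0.033, 0.155], [-0.044, 0.028, 0.158], [-0.046, 0.023, 0.161], [-0.075, 0.025, 0.164], [-0.076, 0.035, 0.168], [-0.061, 0.005, 0.176], [-0.067, -0.004, 0.192], [-0.066, 0.006, 0.205], [-0.068, 0.026, 0.22], [-0.064, 0.031, 0.226], [-0.043, 0.014, 0.231], [-0.067, 0.036, 0.236], [-0.051, -0.035, 0.242], [-0.073, -0.007, 0.247]]
```

View pics/s2z.png

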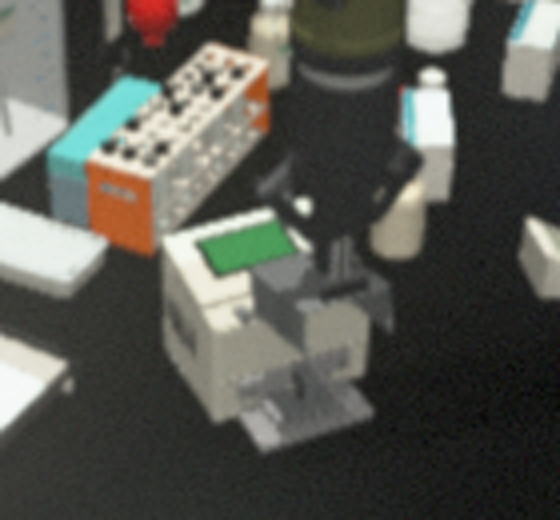

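The hood has swung forward to about 1.9 rad, lying under the fingers at about (340,290). I'll lift clear and let it sink.

Converted, -0.08 m is -3.2, -0.04 m is -1.6.

```bash
echo '[[[0,0.8,0,0,0,0,0],[0,0.8,0,-1.6,0,0,0],[0,0.8,0,-3.2,0,0,0],[0,0.8,0,-3.2,0,0,0],[0,0.8,0,-3.2,0,0,0]]]' | python3 drive.py
for i in 1 2 3; do echo '[[[0,0,0,0,0,0,0],[0,0,0,0,0,0,0],[0,0,0,0,0,0,0],[0,0,0,0,0,0,0],[0,0,0,0,0,0,0]]]' | python3 drive.py | head -1; done
python3 -c "
from h import *
hood('s3')
o=bot.get_obs();d=np.array(o['position'])-[OX,OY,0];print(d[:2]@N,d[:2]@S,d[2])"
```

```text
time_s: 13.25
position: [0.5407, -0.0967, 0.2799]
ee_rot: [[-0.828, 0.56, 0.007], [0.56, 0.828, -0.005], [-0.008, -0.001, -1.0]]
wrist_force: [-0.3, -0.2, -0.9]
gripper_width: -0.002
grip_force: 0.0
time_s: 13.75
time_s: 14.25
time_s: 14.75
[[-0.039, 0.007, 0.02], [-0.004, 0.04, 0.026], [-0.039, 0.015, 0.032], [-0.021, 0.034, 0.037], [-0.004, 0.044, 0.044], [-0.041, -0.023, 0.049], [-0.037, -0.01, 0.055], [0.004, 0.04, 0.062], [-0.027, 0.034, 0.067], [-0.039, -0.036, 0.072], [-0.042, 0.031, 0.079], [-0.04, 0.017, 0.084], [-0.038, 0.013, 0.089], [-0.038, -0.004, 0.095], [-0.038, -0.001, 0.1], [0.023, 0.011, 0.103], [0.017, -0.036, 0.104], [0.017, 0.027, 0.105], [-0.014, 0.022, 0.105], [0.026, 0.002, 0.106], [-0.04, 0.024, 0.107], [0.008, 0.004, 0.107], [-0.026, 0.024, 0.108], [-0.033, 0.0, 0.109], [0.027, 0.005, 0.11], [0.005, -0.04, 0.111], [0.048, 0.034, 0.112], [0.047, -0.026, 0.114], [0.049, 0.023, 0.116]]
-0.07458095971666914 0.0002588607210003979 0.27923742107727745
```

View pics/s3z.png

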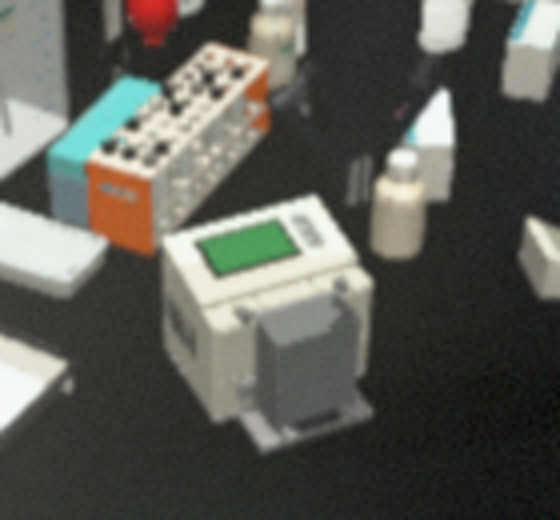

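The hood hangs vertical over the bed, its front plate spanning about (270–355, 310–430). I'll check the angle numerically.

```bash
python3 -c "
from h import *
for k in range(2):
    p,d=save('scene','s4')
    C=cloud('scene',d);X=(C[...,:2]-[OX,OY])@N;Y=(C[...,:2]-[OX,OY])@S;Z=C[...,2]
    q=(abs(Y)<.03)&(Z>.03)&(Z<.10)&(X>-.055)&(X<-.03); print(q.sum(),np.polyfit(Z[q],X[q],1), 'x at z30/90',np.median(X[q&(Z<.04)]),np.median(X[q&(Z>.09)]))
"
```

```text
276 [ 0.00556164 -0.03955433] x at z30/90 -0.03958209254339003 -0.03914910687342251
281 [ 0.00758245 -0.03978968] x at z30/90 -0.03957829349572587 -0.03878848362916766
```

The front plate is within 0.01 rad of vertical, so the hood is shut. The table was measured home before that, and the robot is touching nothing.

```bash
python3 -c "
from cell import bot
print(bot.finish_job())"
```

```text
the job is handed in; nothing more can be done
None
```

The job is handed in: the strip table is home against the stop (fin 0.5 mm from nominal), the light hood is shut to within about 0.01 rad by camera, and the arm kept clear of the canister, timer and bottle; no verdict was returned.

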